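Pour oiled printing rollers into the drying rack

TASK

Pick up the caddy by its blue handle, hold its open front just over the upper end of the sloping rack and gently tip it so that the four freshly oiled printing rollers roll out and settle, one in each groove. Then stand the empty caddy back upright on its cork mat and let go. Touch no roller with the gripper, drop none, and leave the other things on the table where they are.

Things in the scene. Friction and masses are not known exactly. Their poses are not given: they have to be found in the camera images.
- mat: cork mat, 220 x 200 x 5 mm, fixed on the table; origin at the centre of its underside, x along the 220 mm side. The caddy starts on it and belongs on it.
- caddy: open plywood caddy, 155 (x) x 164 (y) x 115 mm high, about 0.36 kg empty; origin under the centre of its feet, z up. Inner floor 146 x 132 mm, rising at 8 degrees towards the open +x end (no ledge there), so rollers rest against the rear (-x) wall while it is level. Side walls 28 mm above the floor. Ahead of the front foot (ends x = +36 mm) only the 5 mm floor board and side walls reach out.
- caddy_grip (a point): centre of the caddy's handle, a blue bar along the caddy's y, 16 mm thick (x), 30 mm high, 148 mm clear between its posts; 8 mm behind (-x) and 100 mm above the caddy's origin, axes as the caddy's. Grip it from above, fingers closing along the caddy's x, firmly (40 N or more), or it swings. The rollers' tops are at least 35 mm below this point.
- caddy_lip (a point): middle of the open front edge of the caddy's floor (upper face), 70.6 mm ahead of (x) and 32.3 mm above the caddy's origin; axes as the caddy's. The rollers roll out over this edge once the front is tipped down by about 12 to 20 degrees (the floor is level at 8).
- rack: fixed drying rack: sloping tray 225 (x) x 154 mm, origin at the centre of its underside. Four grooves across it, 32 mm apart, parted by dark ridges 2 mm high. It falls at 12 degrees to its +x end, which has a stop; a roller let go on top rolls over free grooves down to the stop or the last roller. Side walls 24 mm high, 138 mm apart, flaring to 180 mm over the topmost 42 mm; top edge open.
- rack_top_edge (a point): middle of the rack's open upper edge, on the sloping board's upper face: 110 mm behind (-x of) the rack's origin, 60 mm above the table; axes as the rack's. From here a smooth run of 117 mm leads down the slope to the first ridge; 20 mm down from the edge the flares are about 160 mm apart.
- groove1 (a point): where the centre of a roller lying in groove 1 is (lowest, next to the stop); axes as the rack's, the groove runs along y.
- groove2 (a point): where the centre of a roller lying in groove 2 is (counted from the lowest); axes as the rack's, the groove runs along y.
- groove3 (a point): where the centre of a roller lying in groove 3 is (counted from the lowest); axes as the rack's, the groove runs along y.
- groove4 (a point): where the centre of a roller lying in groove 4 is (uppermost); axes as the rack's, the groove runs along y.
- roller1: carved wooden printing roller with domed ends, 30 mm diameter, 126 mm long overall, about 62 g, freshly oiled; origin at its centre, y along its axis. Starts in the caddy, against its rear wall.
- roller2: carved wooden printing roller with domed ends, 30 mm diameter, 126 mm long overall, about 62 g, freshly oiled; origin at its centre, y along its axis. Starts in the caddy, number 2 from the rear wall.
- roller3: carved wooden printing roller with domed ends, 30 mm diameter, 126 mm long overall, about 62 g, freshly oiled; origin at its centre, y along its axis. Starts in the caddy, number 3 from the rear wall.
- roller4: carved wooden printing roller with domed ends, 30 mm diameter, 126 mm long overall, about 62 g, freshly oiled; origin at its centre, y along its axis. Starts in the caddy, number 4 from the rear wall.
- border_block: oblong carved printing block, pale wood with dark face, 110 x 48 x 35 mm; bystander, loose; origin at its underside.
- flower_block: round carved printing block, 78 mm across, 38 mm high; bystander, loose; origin at its underside.
- leaf_block: oblong carved printing block 120 x 60 x 39 mm; bystander, loose; origin at its underside.
- sun_block: round carved printing block, 80 mm across, 40 mm high; bystander, loose; origin at its underside.
- red_box: red plastic box 100 x 62 x 34 mm; bystander, loose; origin at its underside.
- pigment_jar: closed pigment jar with red cap, 68 mm across, 85 mm high; bystander, loose; origin at its underside.
- brush: brush lying on the table, about 200 mm long; bystander, loose; origin at its underside.
Mind the look-alikes: they are no part of the job. Leave any pink or purple look-alike of the caddy alone. Leave any purple or red look-alike of the roller1 alone.

How it is judged:
On the way, in this order (a step that is already met when the one before it is completed fails the run):
1. the caddy is lifted off the mat with all four rollers in it (height (world z) of caddy above 0.03 m and x of each of roller1, roller2, roller3, roller4 in the frame of caddy_lip below -0.005 m and distance between each of roller1, roller2, roller3, roller4 and caddy_grip below 0.13 m), for 0.2 s.
2. one roller lies at rest in each of the four grooves (((distance between roller1 and groove1 below 0.012 m and angle between the y axis of roller1 and the y axis of groove1, either way round below 0.12 rad) or (distance between roller2 and groove1 below 0.012 m and angle between the y axis of roller2 and the y axis of groove1, either way round below 0.12 rad) or (distance between roller3 and groove1 below 0.012 m and angle between the y axis of roller3 and the y axis of groove1, either way round below 0.12 rad) or (distance between roller4 and groove1 below 0.012 m and angle between the y axis of roller4 and the y axis of groove1, either way round below 0.12 rad)) and ((distance between roller1 and groove2 below 0.012 m and angle between the y axis of roller1 and the y axis of groove2, either way round below 0.12 rad) or (distance between roller2 and groove2 below 0.012 m and angle between the y axis of roller2 and the y axis of groove2, either way round below 0.12 rad) or (distance between roller3 and groove2 below 0.012 m and angle between the y axis of roller3 and the y axis of groove2, either way round below 0.12 rad) or (distance between roller4 and groove2 below 0.012 m and angle between the y axis of roller4 and the y axis of groove2, either way round below 0.12 rad)) and ((distance between roller1 and groove3 below 0.012 m and angle between the y axis of roller1 and the y axis of groove3, either way round below 0.12 rad) or (distance between roller2 and groove3 below 0.012 m and angle between the y axis of roller2 and the y axis of groove3, either way round below 0.12 rad) or (distance between roller3 and groove3 below 0.012 m and angle between the y axis of roller3 and the y axis of groove3, either way round below 0.12 rad) or (distance between roller4 and groove3 below 0.012 m and angle between the y axis of roller4 and the y axis of groove3, either way round below 0.12 rad)) and ((distance between roller1 and groove4 below 0.012 m and angle between the y axis of roller1 and the y axis of groove4, either way round below 0.12 rad) or (distance between roller2 and groove4 below 0.012 m and angle between the y axis of roller2 and the y axis of groove4, either way round below 0.12 rad) or (distance between roller3 and groove4 below 0.012 m and angle between the y axis of roller3 and the y axis of groove4, either way round below 0.12 rad) or (distance between roller4 and groove4 below 0.012 m and angle between the y axis of roller4 and the y axis of groove4, either way round below 0.12 rad)) and linear speed of each of roller1, roller2, roller3, roller4 below 0.02 m/s), for 0.3 s.
At the end, for the whole second after the job is handed in: each of the four grooves holds one roller (its centre within 12 mm of the groove's point, its axis within 7 degrees of the groove), all at rest; the empty caddy stands upright (within 3 degrees) and still on the cork mat, its centre within 40 mm of the mat's (all of step 2 and horizontal distance between caddy and mat below 0.04 m and height (world z) of caddy between 0.002 and 0.009 m and angle between caddy's own z axis and vertical below 0.05 rad and linear speed of caddy below 0.02 m/s); the robot touches nothing.
It fails at once if a roller falls onto the table or the mat (height (world z) of any of roller1, roller2, roller3, roller4 below 0.0225 m).
It fails at once if a roller is dropped or thrown (faster than 1.2 m/s) (linear speed of any of roller1, roller2, roller3, roller4 above 1.2 m/s).
It fails at once if the gripper touches a freshly oiled roller (more than 0.5 N) (contact force between any of the fingers, the arm and roller1 above 0.5 N or contact force between any of the fingers, the arm and roller2 above 0.5 N or contact force between any of the fingers, the arm and roller3 above 0.5 N or contact force between any of the fingers, the arm and roller4 above 0.5 N).
It fails at once if a bystander on the table is pushed more than 20 mm from its place (distance of any of border_block, flower_block, leaf_block, sun_block, red_box, pigment_jar, brush from where it was at the start of the episode above 0.02 m).
It also fails if it takes over 64 s, if anything falls off the work surface, if the arm or the gripper's body presses on something with over 40 N, if the wrist force passes 120 N, or if a joint passes its speed limit or range.

ROBOT

A 6-joint arm with a two-finger parallel gripper is mounted at the origin on the work surface. World frame = base frame: x ahead of the robot, y to its left, z up, the work surface at z = 0. Lengths are in m, angles in rad, forces in N, time in s.
With the tool pointing down it reaches from about 0.35 to 0.85 m from the base axis. Payload 8.1 kg.
Tool frame: the origin (TCP) lies midway between the tips of the shut fingers; the grasp point (between the pads) lies 19 mm behind it; z points along the fingers, y is the line along which they close (so a half turn about z gives the same grasp; the last joint's range is limited). The gripper opens to 93 mm and grips with 3 to 60 N. Pads are 15 mm wide; open, the fingers measure 128 mm over their backs; the gripper's body (75 mm by 188 mm) begins 65 mm behind the grasp point.
Start: joints at [1.151, 0.13, 1.488, -0, 1.523, -0.085], TCP at [0.197, 0.567, 0.219] pointing down, gripper open.
Joint ranges: [-2.96, 2.96], [-0.89, 2.26], [0.02, 2.5], [-1.34, 4.48], [0, 2.73], [-2.66, 2.66]. Speed limits (rad/s): [2.39, 2.39, 2.79, 3.14, 3.14, 3.14].

INTERFACE

Orientations are given as a rotation vector (axis times angle).
In Python, from cell import bot, eyes, order gives the robot as it stands.
- The arm moves only by the tool arm_command, never from a script. Its argument "moves" is a list of rows, each a list of 2 entries, a list of its own where there are three numbers: the shift along the world's x, y, z in m, then the turn about the world's z in rad. A call has 1 to 10 rows; each row shifts and turns the commanded pose from where the row before left it; what a row does not reach is not made up. A row lasts 1/8 s, in which the tool goes at most 62.5 mm and 10.7 degrees, less where a joint would pass 70% of its speed; a pose out of reach is approached as far as the arm can. A call is refused whole if a number of a shift passes 0.0625 or a number of a turn 0.188, either way. A call with a gripper value outside its range is refused whole. "grip" is the gripper command: -1 is shut, 1 is fully open, values between are in proportion, set as the call begins (left out, the last holds). The fingers move at their own pace and stop on an object; the grip force is fixed at half the most. Time passes only in rows, so rows that do not move let the fingers close. It gives the time, the measured TCP pose, the force, the opening and the grip force at its end, in the units of the state.
- bot.observe(): the state, without advancing time (a new reading comes with each control period).
- eyes.camera(name): name is "scene" or "top"; returns a dict with "frame" (480x640x3 uint8, blue, green, red), "range_z" (480x640 float32, m along the optical axis (not along the pixel's ray), 0 where there is no reading), "mtx" (3x3 intrinsics, pixels), "extrinsics" (4x4, takes a point from world to camera coordinates). Camera axes: x right, y up, looking along -z (the intrinsics and any distortion apply to the point x, -y, -z); pixel columns grow to the right and rows downward; lengths in m; the calibration is good to about 2 mm. A picture is of the moment at which its call begins.
- order.hand_in(): hands the job in; it is judged then, once.
The state is a dict: "time": time; "joint_pos": joint angles; "dq": joint speeds; "joint_efforts": joint torques, N m; "eef_pos": TCP position; "ee_rot": TCP orientation; "ft_force": force on the tool from outside, world axes, zero at the start; "ft_torque": the same for the moment, N m; "finger_gap": finger opening in m; "gripper_force": force on a finger pad.
Only numpy, scipy, OpenCV 4.12 (cv2) and the standard library are available. Lean on these libraries where they do the work, as an engineer would, in place of code of your own. Each camera call takes 0.05 s, during which the arm holds its last target. There are 200 camera calls.

## Working session

There is one attempt and no reset: what is moved stays moved. The work goes in short steps, Python scripts to look and compute and a tool call to move; the robot and the scene stay as the last step left them, time stands still between calls to the robot, and variables do not carry over. Pictures are saved under pics/ and viewed, at most 10 in all, crops included, and the job is handed in when it is done.

Besides the shell and the picture viewer there is one more tool, called by a JSON object that holds its "fn" and its "kwargs", one argument or row to a line. arm_command: Moves the arm, as the interface text tells. Its arguments: {"type":"object","properties":{"moves":{"type":"array","items":{"type":"array"}},"grip":{"type":"number"}},"required":["moves"]}

```bash
ls; mkdir -p pics
python3 - <<'E'
from cell import bot,eyes,order
import cv2,pickle
print(bot.observe())
for n in("scene","top"):
    c=eyes.camera(n); cv2.imwrite(f"pics/{n}0.png",c["frame"]); pickle.dump(c,open(f"pics/{n}0.pkl","wb")); print(n,c["mtx"],c["extrinsics"])
E
```

```text
pics
{'time': 0.0, 'joint_pos': array([ 1.15058222e+00,  1.31156508e-01,  1.48927472e+00,  3.68498363e-05,
        1.52300359e+00, -8.53976954e-02]), 'dq': array([-0.00082143, -0.00148255, -0.00047377,  0.00175698, -0.00084436,
        0.0024933 ]), 'joint_efforts': array([ 2.56271014e-03, -5.59854412e+01, -4.91759169e+01,  7.69004412e-02,
        3.57978127e-02, -2.66049492e-04]), 'eef_pos': array([0.19688845, 0.56617232, 0.21759274]), 'ee_rot': array([-5.23395118e-01, -3.09718185e+00,  2.78679585e-03]), 'ft_force': array([-0.11649568,  0.0526299 , -0.51623537]), 'ft_torque': array([0.00980355, 0.0269052 , 0.03360348]), 'gripper_force': 0.0, 'finger_gap': 0.09247680496237708}
scene [[445.18576097   0.         314.99343318]
 [  0.         445.18576097 237.8178054 ]
 [  0.           0.           1.        ]] [[ 0.84283749  0.5380069   0.01317335 -0.39348425]
 [-0.4045992   0.61732179  0.67469496  0.16051999]
 [ 0.35485835 -0.57398814  0.73797911 -1.43135651]
 [ 0.          0.          0.          1.        ]]
top [[566.33001645   0.         309.03828164]
 [  0.         566.33001645 232.8478834 ]
 [  0.           0.           1.        ]] [[-0.02228791 -0.99971118  0.0089894  -0.03721564]
 [ 0.99744879 -0.02162573  0.06803121 -0.46956757]
 [-0.06781716  0.01048274  0.99764269 -1.53520106]
 [ 0.          0.          0.          1.        ]]
```

View pics/scene0.png

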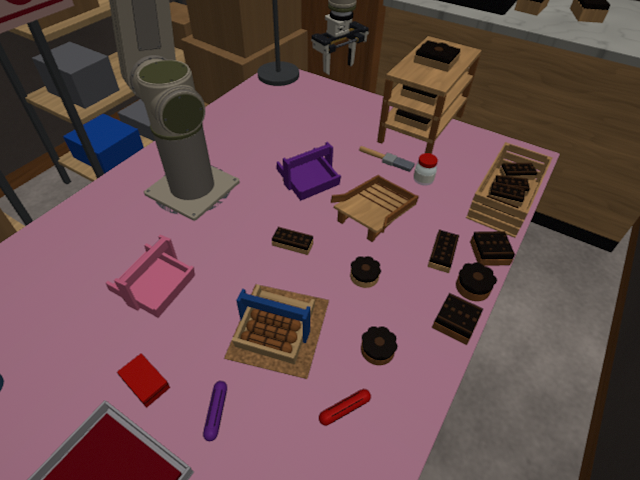

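View pics/top0.png

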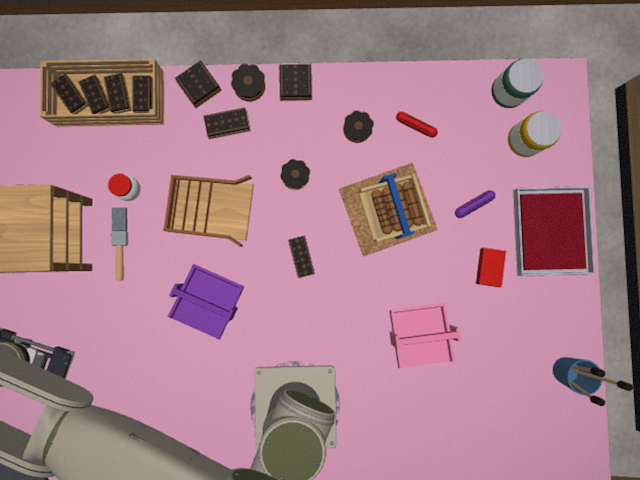

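The caddy is the blue-handled one on cork (top 398,207). The look-alikes are pink (423,335) and purple (207,300), and the purple roller (475,204) and red roller (416,124) are not ours. The rack is at (208,208), with its flared upper end to the right at (247,208).

Run:
```python
import cv2,numpy as np
a=cv2.imread("pics/top0.png")
A=cv2.resize(a[160:260,335:440],None,fx=5,fy=5,interpolation=cv2.INTER_CUBIC)   # x0 335,y0 160, s5
cv2.imwrite("pics/cad0.png",A)
B=cv2.resize(a[165:255,155:265],None,fx=6,fy=6,interpolation=cv2.INTER_CUBIC)
cv2.imwrite("pics/rack0.png",B)
```

```text
(no output)
```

View pics/cad0.png

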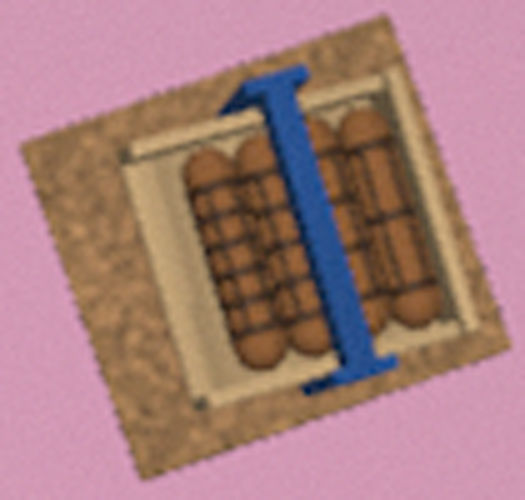

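View pics/rack0.png

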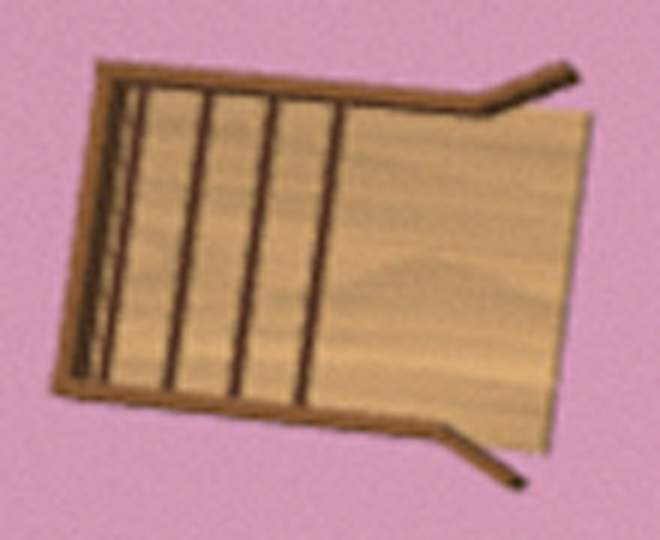

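The crop shows four rollers, with the rear wall on the right and the open front on the left facing the rack. The handle bar runs from crop (281,88) to (362,370). The rack's open upper edge runs from crop (588,113) to (545,452).

```bash
cat > h.py <<'E'
import numpy as np,cv2
def world(c,uv,z=None,d=None):
    """pixels -> world, on plane z or at depth d"""
    uv=np.atleast_2d(np.asarray(uv,float)); K=c["mtx"];E=c["extrinsics"];R,t=E[:3,:3],E[:3,3]
    r=np.c_[(uv[:,0]-K[0,2])/K[0,0],-(uv[:,1]-K[1,2])/K[1,1],-np.ones(len(uv))]
    o=-R.T@t; w=r@R
    s=(z-o[2])/w[:,2] if z is not None else np.asarray(d,float)
    return o+w*np.reshape(s,(-1,1))
def cloud(c,mask):
    v,u=np.nonzero(mask&(c["range_z"]>0)); return world(c,np.c_[u,v],d=c["range_z"][v,u])
def blue(c):
    h=cv2.cvtColor(c["frame"],cv2.COLOR_BGR2HSV); return cv2.inRange(h,(100,120,40),(122,255,255))>0
E
python3 - <<'E'
import pickle,numpy as np,cv2
from h import *
for n in("top","scene"):
    c=pickle.load(open(f"pics/{n}0.pkl","rb"))
    m=blue(c); k=np.zeros_like(m)
    if n=="top":k[160:260,335:440]=1
    else:k[280:345,225:320]=1
    P=cloud(c,m&k); T=P[(P[:,2]>.108)&(P[:,2]<.13)]
    (x,y),s,a=cv2.minAreaRect((T[:,:2]*1000).astype(np.float32)); q=np.linalg.svd(T[:,:2]-T[:,:2].mean(0))[2][0]
    print(n,"handle",len(T),np.percentile(P[:,2],[5,50,95]),T.mean(0),"rect",x,y,s,a,"ang",np.degrees(np.arctan2(q[1],q[0])))
c=pickle.load(open("pics/top0.pkl","rb"))
f=lambda l,x0,y0,s:np.array([( (u+.5)/s-.5+x0,(v+.5)/s-.5+y0) for u,v in l])
pr=lambda s,w:print(s,np.round(w,4).tolist())
def ang(a,b):d=b-a;return np.degrees(np.arctan2(d[1],d[0])),np.linalg.norm(d[:2])
e=world(c,f([(588,113),(545,452)],155,165,6),.06);pr("edge",e);print(e.mean(0),ang(*e))
for a,b in [((340,108),(300,402)),((272,102),(234,394)),((207,95),(170,388)),((140,92),(105,380))]:
    w=world(c,f([a,b],155,165,6),.03);print("ridge",w.mean(0),ang(*w))
w=world(c,f([(97,62),(52,392)],155,165,6),.04);pr("stop",w);print(w.mean(0),ang(*w))
w=world(c,f([(480,105),(440,428)],155,165,6),.075);pr("flare start",w);print(w.mean(0),ang(*w))
w=world(c,f([(575,72),(520,485)],155,165,6),.085);pr("flare end",w);print(w.mean(0),ang(*w))
m=world(c,f([(20,145),(388,15),(512,348),(143,480)],335,160,5),.005);pr("mat",m);print(m.mean(0),ang(m[1],m[0]),ang(m[2],m[3]))
b=world(c,f([(125,160),(200,405)],335,160,5),.05);pr("caddy front",b);print(b.mean(0),ang(*b))
# depth profile of rack along midline
for u in range(164,262,4):
    v=208+int(round((u-208)*0.09)); 
    print(np.round(world(c,[(u,v)],d=[c["range_z"][v,u]])[0],4).tolist(),end=" ")
E
```

```text
top handle 409 [0.09503422 0.11819012 0.12389433] [ 0.52982759 -0.27724873  0.11864088] rect 529.6417846679688 -278.2969665527344 (162.20314025878906, 30.671260833740234) 15.852019309997559 ang -164.68458834988365
scene handle 643 [0.05184891 0.11393484 0.12343862] [ 0.5346792  -0.28292217  0.11916666] rect 532.3607177734375 -281.40826416015625 (162.2252197265625, 32.87934494018555) 15.439029693603516 ang 15.386238896350788
edge [[0.6014, 0.101, 0.06], [0.4505, 0.1223, 0.06]]
[0.52597261 0.11166276 0.06      ] (np.float64(171.94265649359835), np.float64(0.15244877006282254))
ridge [0.54405183 0.22590671 0.03      ] (np.float64(171.71286904695302), np.float64(0.1349773497412556))
ridge [0.54788276 0.25618137 0.03      ] (np.float64(172.1225891027583), np.float64(0.1339579497711049))
ridge [0.55146565 0.28532413 0.03      ] (np.float64(172.41407546915246), np.float64(0.13435103302861023))
ridge [0.55459874 0.31514666 0.03      ] (np.float64(172.75762389560987), np.float64(0.13197862743780203))
stop [[0.6325, 0.3239, 0.04], [0.4834, 0.3449, 0.04]]
[0.55794547 0.33440895 0.04      ] (np.
[... 749 characters left out ...]
66  0.05      ] (np.float64(-164.6731848978479), np.float64(0.13797089439208277))
[0.5586, 0.3524, -0.0003] [0.5543, 0.3336, 0.0324] [0.5525, 0.3249, 0.023] [0.553, 0.3155, 0.0166] [0.5522, 0.3034, 0.0216] [0.5498, 0.2936, 0.0165] [0.549, 0.2817, 0.0216] [0.5454, 0.2697, 0.027] [0.5444, 0.2577, 0.033] [0.5442, 0.2469, 0.0329] [0.5412, 0.2361, 0.033] [0.5402, 0.224, 0.0402] [0.5404, 0.2139, 0.0363] [0.537, 0.2025, 0.0401] [0.5364, 0.1912, 0.0435] [0.5358, 0.1801, 0.0464] [0.5333, 0.1698, 0.0431] [0.5318, 0.1576, 0.0541] [0.5297, 0.1478, 0.0469] [0.5279, 0.1356, 0.0605] [0.5274, 0.1246, 0.0637] [0.525, 0.1145, 0.0586] [0.5311, 0.1091, -0.0002] [0.5309, 0.0981, -0.0006] [0.5274, 0.0867, 0.0041]
```

{"fn": "arm_command", "kwargs": {
  "moves": [
    [[0.018,-0.055,0],-0.127],
    [[0.018,-0.055,0],-0.127],
    [[0.018,-0.055,0],-0.127],
    [[0.018,-0.055,0],-0.127],
    [[0.03,-0.05,0],-0.127],
    [[0.045,-0.035,0],-0.127],
    [[0.045,-0.035,0],-0.127],
    [[0.045,-0.035,0],-0.127],
    [[0.045,-0.035,0],-0.127],
    [[0.04,-0.035,0],-0.127]
  ],
  "grip": 1
}}

```text
time: 1.35
eef_pos: [0.5203, 0.1201, 0.2182]
ee_rot: [-2.264, -2.178, 0.001]
ft_force: [0.4, 0.4, 0.5]
finger_gap: 0.0927
gripper_force: 0.0
```

Run:
```python
import pickle
from h import *
from cell import bot
s=bot.observe();print(s["eef_pos"],s["ee_rot"],s["joint_pos"])
c=pickle.load(open("pics/top0.pkl","rb"))
P=lambda l:np.array([((u+.5)/5-.5+335,(v+.5)/5-.5+160) for u,v in l])
w=world(c,P([(281,88),(362,370)]),.12);print(w,w.mean(0),w[1]-w[0],np.linalg.norm(w[1]-w[0]))
m=blue(c);k=np.zeros_like(m);k[160:260,335:440]=1;T=cloud(c,m&k);T=T[T[:,2]>.112];a=np.radians(105.3)
q=np.c_[T[:,0]*np.cos(a)+T[:,1]*np.sin(a),-T[:,0]*np.sin(a)+T[:,1]*np.cos(a)]
print(np.percentile(q,[1,10,50,90,99],axis=0))
for p in [(.53,-.278)]: print(p[0]*np.cos(a)+p[1]*np.sin(a),-p[0]*np.sin(a)+p[1]*np.cos(a))
```

```text
[0.5202776  0.12013012 0.21818131] [-2.26362750e+00 -2.17788714e+00  5.62619162e-04] [ 1.30818051e-01 -4.77317747e-02  1.67209494e+00  9.53277441e-05
  1.51774471e+00  1.69416789e-01]
[[ 0.60066552 -0.26022955  0.12      ]
 [ 0.45421363 -0.29705839  0.12      ]] [ 0.52743958 -0.27864397  0.12      ] [-0.14645189 -0.03682884  0.        ] 0.1510116503589522
[[-0.42132284 -0.51734696]
 [-0.41375699 -0.50772958]
 [-0.40772352 -0.43474056]
 [-0.40150702 -0.36547744]
 [-0.39372709 -0.35720312]]
-0.40799967881291554 -0.4378587238922593
```

{"fn": "arm_command", "kwargs": {
  "moves": [
    [[0.001,-0.04,-0.003],-0.1265],
    [[0.001,-0.04,-0.003],-0.1265],
    [[0.001,-0.04,-0.003],-0.1265],
    [[0.001,-0.04,-0.003],-0.1265],
    [[0.001,-0.04,-0.003],-0.1265],
    [[0.001,-0.04,-0.003],-0.1265],
    [[0.001,-0.04,-0.003],-0.1265],
    [[0.001,-0.04,-0.003],-0.1265],
    [[0.001,-0.04,-0.003],-0.1265],
    [[0.0005,-0.038,-0.003],-0.1265]
  ]
}}

```text
time: 2.6
eef_pos: [0.5282, -0.2775, 0.188]
ee_rot: [-3.113, -0.419, 0.001]
ft_force: [0.3, 0.1, 0.2]
finger_gap: 0.093
gripper_force: 0.0
```

{"fn": "arm_command", "kwargs": {
  "moves": [
    [[0,0,0],0],
    [[0,0,0],0]
  ]
}}

```text
time: 2.85
eef_pos: [0.5284, -0.2758, 0.1881]
ee_rot: [-3.111, -0.427, 0.001]
ft_force: [-0.9, -0.4, 0.6]
finger_gap: 0.0932
gripper_force: 0.0
```

```bash
cat >> h.py <<'E'
def yaw(s):
    R=cv2.Rodrigues(np.array(s["ee_rot"]))[0]; return np.degrees(np.arctan2(R[1,1],R[0,1]))
E
python3 - <<'E'
from h import *
from cell import bot
s=bot.observe();print(s["eef_pos"],yaw(s),s["joint_pos"],s["time"])
E
```

```text
[ 0.52835043 -0.27583666  0.18813549] -74.37656186488144 [-5.67381526e-01  1.36190685e-01  1.53763699e+00  3.54164512e-04
  1.46892280e+00  7.30697863e-01] 2.85
```

{"fn": "arm_command", "kwargs": {
  "moves": [
    [[0.0015,-0.002,-0.02],-0.006],
    [[0,0,-0.025],0],
    [[0,0,-0.025],0],
    [[0,0,-0.02],0],
    [[0,0,-0.01],0],
    [[0,0,0],0],
    [[0,0,0],0]
  ]
}}

```text
time: 3.72
eef_pos: [0.5308, -0.2787, 0.0897]
ee_rot: [3.113, 0.416, 0.002]
ft_force: [0.4, 0.2, 0.2]
finger_gap: 0.0931
gripper_force: 0.0
```

{"fn": "arm_command", "kwargs": {
  "moves": [
    [[0,0,0],0],
    [[0,0,0],0],
    [[0,0,0],0],
    [[0,0,0],0],
    [[0,0,0],0],
    [[0,0,0],0],
    [[0,0,0],0]
  ],
  "grip": -1
}}

```text
time: 4.6
eef_pos: [0.5301, -0.2783, 0.0886]
ee_rot: [-3.114, -0.416, 0.0]
ft_force: [-0.2, 0.4, 0.1]
finger_gap: 0.0276
gripper_force: 0.0
```

{"fn": "arm_command", "kwargs": {
  "moves": [
    [[0,0,0],0],
    [[0,0,0],0],
    [[0,0,0],0],
    [[0,0,0],0]
  ]
}}

```text
time: 5.1
eef_pos: [0.5302, -0.2785, 0.0887]
ee_rot: [3.114, 0.416, 0.0]
ft_force: [0.5, -2.3, -2.6]
finger_gap: 0.0158
gripper_force: 30.0
```

{"fn": "arm_command", "kwargs": {
  "moves": [
    [[0,0,0.002],0],
    [[0,0,0.004],0],
    [[0,0,0.006],0],
    [[0,0,0.008],0],
    [[0,0,0.01],0],
    [[0,0,0.01],0],
    [[0,0,0.01],0],
    [[0,0,0.006],0],
    [[0,0,0.004],0],
    [[0,0,0],0]
  ]
}}

```text
time: 6.35
eef_pos: [0.5302, -0.2784, 0.1489]
ee_rot: [3.114, 0.416, 0.0]
ft_force: [-0.5, -0.0, -6.1]
finger_gap: 0.0156
gripper_force: 30.0
```

Run:
```python
from h import *
from cell import bot,eyes
s=bot.observe();print(s)
a=[eyes.camera(n)["frame"] for n in("top","scene")]
A=cv2.resize(a[0][150:260,330:440],(400,400),interpolation=cv2.INTER_CUBIC);B=cv2.resize(a[1][240:370,210:340],(400,400),interpolation=cv2.INTER_CUBIC)
cv2.imwrite("pics/lift.png",np.hstack([A,B]))
```

```text
{'time': 6.35, 'joint_pos': array([-5.69095568e-01,  1.68554604e-01,  1.57471145e+00,  1.46150029e-05,
        1.39803303e+00,  7.35931862e-01]), 'dq': array([-3.60820225e-05,  7.85092873e-03,  7.44660078e-03, -4.43291007e-04,
       -3.20584839e-03,  2.40122081e-04]), 'joint_efforts': array([ 9.96262010e-03, -6.05741000e+01, -5.13879633e+01,  4.41515562e-02,
        4.15188633e-02, -1.11487552e-03]), 'eef_pos': array([ 0.53020289, -0.27838123,  0.14885386]), 'ee_rot': array([3.11371939e+00, 4.16213690e-01, 3.66696701e-04]), 'ft_force': array([-0.45958349, -0.03040817, -6.05710008]), 'ft_torque': array([0.00183198, 0.16312116, 0.00409907]), 'gripper_force': 29.99866873025894, 'finger_gap': 0.015617881456356415}
```

View pics/lift.png

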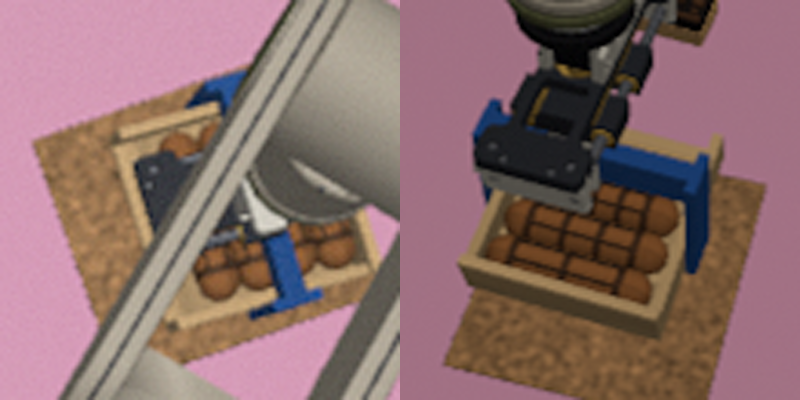

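{"fn": "arm_command", "kwargs": {
  "moves": [
    [[-0.0006,0.004,0],-0.0204],
    [[-0.0006,0.01,0],-0.0204],
    [[-0.0006,0.016,0],-0.0204],
    [[-0.0006,0.022,0],-0.0204],
    [[-0.0006,0.024,0],-0.0204],
    [[-0.0006,0.024,0],-0.0204],
    [[-0.0006,0.024,0],-0.0204],
    [[-0.0006,0.024,0],-0.0204],
    [[-0.0006,0.024,0],-0.0204],
    [[-0.0006,0.024,0],-0.0204]
  ]
}}

```text
time: 7.7
eef_pos: [0.5238, -0.0808, 0.1486]
ee_rot: [-3.14, -0.095, -0.0]
ft_force: [1.1, -0.9, -6.5]
finger_gap: 0.0157
gripper_force: 30.0
```

{"fn": "arm_command", "kwargs": {
  "moves": [
    [[-0.0006,0.024,0],-0.0204],
    [[-0.0006,0.024,0],-0.0204],
    [[-0.0006,0.022,0],-0.0204],
    [[-0.0006,0.02,0],-0.0204],
    [[-0.0006,0.016,0],-0.0204],
    [[-0.0006,0.012,0],-0.0204],
    [[-0.0006,0.009,0],-0.0204],
    [[-0.0006,0.006,0],-0.0204],
    [[-0.0006,0.004,0],-0.0204],
    [[-0.0006,0.002,0],-0.0204]
  ]
}}

```text
time: 8.95
eef_pos: [0.518, 0.0569, 0.1487]
ee_rot: [3.133, -0.225, 0.0]
ft_force: [0.2, -0.5, -6.5]
finger_gap: 0.0157
gripper_force: 30.0
```

Run:
```python
from h import *
from cell import bot,eyes
import pickle
s=bot.observe();print(s["eef_pos"],yaw(s),s["time"],s["ft_force"],s["ft_torque"])
A={n:eyes.camera(n) for n in("top","scene")};pickle.dump(A,open("pics/pre.pkl","wb"))
# crops: top x4, scene x4
a=A["top"]["frame"][160:260,190:310];b=A["scene"]["frame"]
E=A["scene"]["extrinsics"];K=A["scene"]["mtx"];p=E[:3,:3]@np.array([.525,.1,.1])+E[:3,3];u=K[0,2]+K[0,0]*p[0]/-p[2];v=K[1,2]-K[1,1]*p[1]/-p[2];print(u,v)
u,v=int(u)-60,int(v)-60;print(u,v)
cv2.imwrite("pics/pre.png",np.hstack([cv2.resize(a,(420,350),interpolation=2),cv2.resize(b[v:v+120,u:u+120],(350,350),interpolation=2)]))
```

```text
[0.51802446 0.05685678 0.14865069] -98.22060547138385 8.95 [ 0.16724653 -0.50374459 -6.53784249] [0.03670137 0.18328245 0.02180914]
352.7210419124503 209.80671658063844
292 149
```

View pics/pre.png

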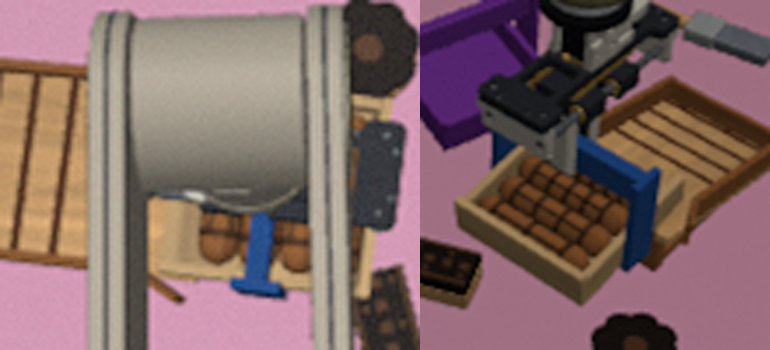

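Run:
```python
from h import *
import pickle
A=pickle.load(open("pics/pre.pkl","rb"))
a=np.radians(81.8);t=np.array([.518,.0569])
for n in A:
    c=A[n];m=blue(c);k=np.zeros_like(m)
    if n=="top":k[160:260,190:310]=1
    else:k[149:269,292:412]=1
    P=cloud(c,m&k);d=P[:,:2]-t;x=d@[np.cos(a),np.sin(a)];y=d@[-np.sin(a),np.cos(a)]
    print(n,len(P));print(np.percentile(np.c_[x,y,P[:,2]],[1,5,25,50,75,95,99],axis=0).round(4))
    s=P[:,2]>.165;print("x top",np.median(x[s]),"ylim",y[s].min(),y[s].max(),"ztop",np.percentile(P[:,2],98))
    for lo in np.arange(-.09,.09,.02):
        q=(y>lo)&(y<lo+.02)&(P[:,2]>.16); 
        if q.sum()>4: print(round(lo,3),q.sum(),np.round([np.median(x[q]),np.percentile(P[q,2],95)],4))
c=A["top"];print(world(c,[(263.7,242.9)],z=.18)-np.r_[t,0])
# caddy rear/side wall: pale wood in top image, show depth-based extents
f=cv2.cvtColor(c["frame"],cv2.COLOR_BGR2HSV)
m=(cv2.inRange(f,(12,40,120),(28,160,255))>0);k=np.zeros_like(m);k[160:260,236:310]=1
P=cloud(c,m&k);P=P[(P[:,2]>.08)&(P[:,2]<.16)];d=P[:,:2]-t;x=d@[np.cos(a),np.sin(a)];y=d@[-np.sin(a),np.cos(a)]
print(len(P),np.percentile(np.c_[x,y,P[:,2]],[1,5,50,95,99],axis=0).round(4))
```

```text
top 173
[[-0.0159  0.0294  0.1021]
 [-0.0115  0.0324  0.1326]
 [-0.0045  0.0464  0.1766]
 [ 0.      0.0632  0.1792]
 [ 0.0046  0.0779  0.182 ]
 [ 0.0108  0.0819  0.1844]
 [ 0.0159  0.0821  0.1876]]
x top 0.00037959240873024273 ylim 0.02903254528432082 0.08207087541359025 ztop 0.18666174805382493
0.03 50 [0.0007 0.1851]
0.05 51 [0.0004 0.1859]
0.07 54 [-0.0006  0.1838]
scene 559
[[-0.0188 -0.0826  0.0805]
 [-0.0175 -0.0819  0.0901]
 [-0.0103 -0.0806  0.1307]
 [-0.007  -0.0653  0.1628]
 [ 0.0002 -0.0309  0.1796]
 [ 0.0113  0.0753  0.1833]
 [ 0.0155  0.0775  0.1843]]
x top -0.006734747716962317 ylim -0.08359462340877215 0.0001647318512147323 ztop 0.18394905285537574
-0.09 91 [-0.0055  0.1837]
-0.07 66 [-0.0071  0.1835]
-0.05 72 [-0.0076  0.1838]
-0.03 65 [-0.0073  0.184 ]
-0.01 12 [0.0019 0.1838]
[[-0.08272343  0.00865451  0.18      ]]
572 [[-0.0765 -0.0721  0.0833]
 [-0.0741 -0.067   0.0874]
 [ 0.0327  0.0518  0.106 ]
 [ 0.0749  0.0731  0.1223]
 [ 0.0779  0.0741  0.1255]]
```

{"fn": "arm_command", "kwargs": {
  "moves": [
    [[0,0,-0.002],0],
    [[0,0,-0.004],0],
    [[0,0,-0.005],0],
    [[0,0,-0.005],0],
    [[0,0,-0.003],0],
    [[0,0,-0.002],0],
    [[0,0,0],0]
  ]
}}

```text
time: 9.93
eef_pos: [0.5181, 0.0567, 0.1275]
ee_rot: [3.134, -0.223, -0.0]
ft_force: [0.2, 0.6, -6.6]
finger_gap: 0.0156
gripper_force: 30.0
```

{"fn": "arm_command", "kwargs": {
  "moves": [
    [[0.0003,0.002,0],0],
    [[0.0003,0.002,0],0],
    [[0.0003,0.002,0],0],
    [[0.0003,0.002,0],0],
    [[0,0,0],0]
  ]
}}

```text
time: 10.55
eef_pos: [0.5194, 0.0649, 0.1276]
ee_rot: [-3.134, 0.223, -0.0]
ft_force: [-0.3, -0.2, -6.3]
finger_gap: 0.0157
gripper_force: 30.0
```

{"fn": "arm_command", "kwargs": {
  "moves": [
    [[0.0003,0.002,0],0],
    [[0.0003,0.002,0],0],
    [[0,0,0],0]
  ]
}}

```text
time: 10.92
eef_pos: [0.5197, 0.0669, 0.1278]
ee_rot: [3.13, -0.224, -0.001]
ft_force: [-2.3, -9.0, -4.0]
finger_gap: 0.0155
gripper_force: 30.0
```

{"fn": "arm_command", "kwargs": {
  "moves": [
    [[0.0003,0.002,0],0],
    [[0.0003,0.002,0.0005],0],
    [[0,0,0],0]
  ]
}}

```text
time: 11.3
eef_pos: [0.5205, 0.0697, 0.1288]
ee_rot: [3.128, -0.224, -0.0]
ft_force: [-3.5, -13.7, 0.2]
finger_gap: 0.0169
gripper_force: 30.0
```

{"fn": "arm_command", "kwargs": {
  "moves": [
    [[0.0003,0.002,0.0015],0],
    [[0.0003,0.002,0.0015],0],
    [[0,0,0],0]
  ]
}}

```text
time: 11.68
eef_pos: [0.521, 0.0741, 0.131]
ee_rot: [3.129, -0.224, -0.001]
ft_force: [-1.4, -11.0, -4.5]
finger_gap: 0.0175
gripper_force: 30.0
```

{"fn": "arm_command", "kwargs": {
  "moves": [
    [[0.0003,0.002,0.001],0],
    [[0.0003,0.002,0.001],0],
    [[0,0,0],0]
  ]
}}

```text
time: 12.05
eef_pos: [0.5215, 0.0781, 0.1329]
ee_rot: [3.129, -0.224, -0.001]
ft_force: [-0.4, -10.8, -6.2]
finger_gap: 0.0185
gripper_force: 30.0
```

```bash
cat >> h.py <<'E'
def tilt(s,c):
    """caddy pitch from blue handle in scene view: post (side) long edges"""
    t=np.array(s["eef_pos"])[:2];a=np.radians(81.8)
    m=blue(c);k=np.zeros_like(m);k[120:290,270:430]=1
    P=cloud(c,m&k);d=P[:,:2]-t;x=d@[np.cos(a),np.sin(a)];y=d@[-np.sin(a),np.cos(a)];z=P[:,2]-s["eef_pos"][2]
    q=(y<-.078)&(abs(x)<.05)&(z<.035);  # outer post face
    return q.sum(),[(round(l,2),np.round(np.median(x[q&(z>l)&(z<l+.015)]),4)) for l in np.arange(-.07,.03,.015) if (q&(z>l)&(z<l+.015)).sum()>5]
E
python3 - <<'E'
from h import *
from cell import bot,eyes
import pickle
A=pickle.load(open("pics/pre.pkl","rb"))
print("ref",tilt(dict(eef_pos=[.518,.0569,.1487]),A["scene"]))
s=bot.observe();print(s["eef_pos"],yaw(s),s["time"],s["ft_force"],s["finger_gap"])
c=eyes.camera("scene");print(tilt(s,c));cv2.imwrite("pics/t1.png",cv2.resize(c["frame"][130:260,290:430],(700,600),interpolation=2)[:, :])
E
```

```text
ref (np.int64(226), [(np.float64(-0.07), np.float64(-0.0022)), (np.float64(-0.06), np.float64(-0.0049)), (np.float64(-0.04), np.float64(-0.0036)), (np.float64(-0.03), np.float64(-0.0044)), (np.float64(-0.01), np.float64(-0.0009)), (np.float64(0.0), np.float64(-0.0052)), (np.float64(0.02), np.float64(-0.0028))])
[0.52153736 0.07812925 0.13287652] -98.19089058605438 12.05 [ -0.44809583 -10.79072689  -6.19652002] 0.018459178132281866
(np.int64(216), [(np.float64(-0.07), np.float64(-0.0143)), (np.float64(-0.06), np.float64(-0.013)), (np.float64(-0.04), np.float64(-0.0099)), (np.float64(-0.03), np.float64(-0.0066)), (np.float64(-0.01), np.float64(-0.0084)), (np.float64(0.0), np.float64(-0.0036)), (np.float64(0.02), np.float64(-0.0023))])
```

View pics/t1.png

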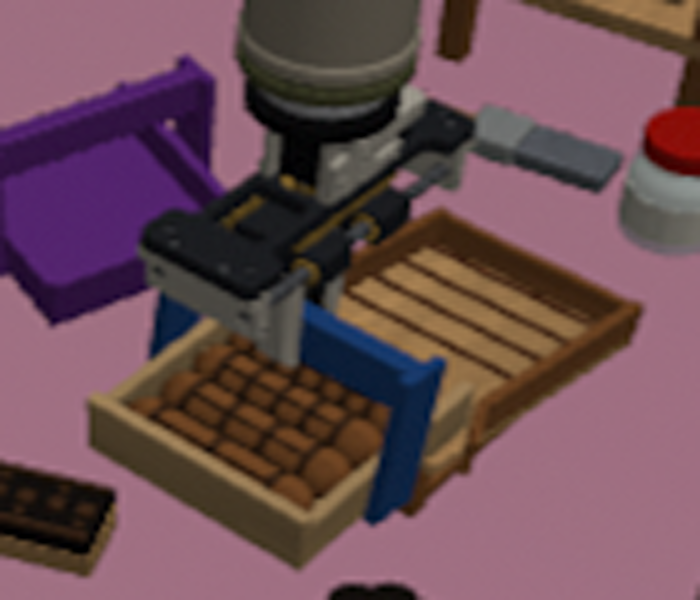

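{"fn": "arm_command", "kwargs": {
  "moves": [
    [[0.0003,0.002,0.0007],0],
    [[0.0003,0.002,0.0007],0],
    [[0.0003,0.002,0.0006],0],
    [[0,0,0],0]
  ]
}}

```text
time: 12.6
eef_pos: [0.5225, 0.084, 0.1352]
ee_rot: [3.129, -0.224, -0.001]
ft_force: [-1.1, -11.4, -4.2]
finger_gap: 0.0198
gripper_force: 30.0
```

{"fn": "arm_command", "kwargs": {
  "moves": [
    [[0.0003,0.002,0.0006],0],
    [[0.0003,0.002,0.0006],0],
    [[0,0,0],0],
    [[0,0,0],0],
    [[0,0,0],0],
    [[0,0,0],0]
  ]
}}

```text
time: 13.35
eef_pos: [0.523, 0.0878, 0.1365]
ee_rot: [3.128, -0.224, -0.001]
ft_force: [-1.5, -11.7, -2.8]
finger_gap: 0.0208
gripper_force: 30.0
```

Run:
```python
from h import *
from cell import bot,eyes
s=bot.observe();print(s["eef_pos"],yaw(s),s["time"],s["ft_force"],s["finger_gap"])
c=eyes.camera("scene");print(tilt(s,c));cv2.imwrite("pics/t2.png",cv2.resize(c["frame"][160:260,290:430],(560,400),interpolation=2)[:, :])
```

```text
[0.52304715 0.08779127 0.1365218 ] -98.2046979751403 13.35 [ -1.45537984 -11.67352073  -2.77608848] 0.02079826168916459
(np.int64(222), [(np.float64(-0.07), np.float64(-0.0199)), (np.float64(-0.06), np.float64(-0.02)), (np.float64(-0.04), np.float64(-0.0146)), (np.float64(-0.03), np.float64(-0.0136)), (np.float64(-0.01), np.float64(-0.0081)), (np.float64(0.0), np.float64(-0.0084)), (np.float64(0.02), np.float64(-0.0032))])
```

View pics/t2.png

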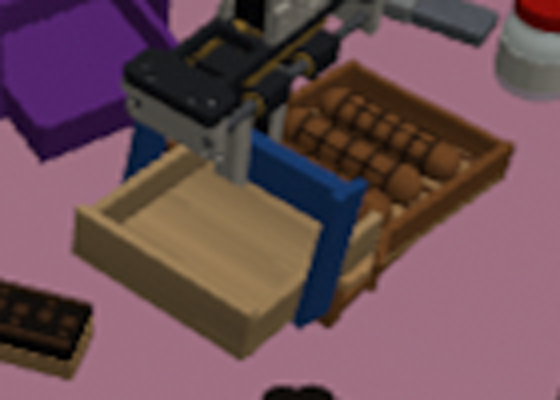

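{"fn": "arm_command", "kwargs": {
  "moves": [
    [[0,0,0],0],
    [[0,0,0],0],
    [[0,0,0],0],
    [[0,0,0],0],
    [[0,0,0],0],
    [[0,0,0],0],
    [[0,0,0],0],
    [[0,0,0],0],
    [[0,0,0],0],
    [[0,0,0],0]
  ]
}}

```text
time: 14.65
eef_pos: [0.523, 0.0878, 0.1365]
ee_rot: [3.128, -0.224, -0.001]
ft_force: [-2.9, -12.8, -2.8]
finger_gap: 0.0209
gripper_force: 30.0
```

Run:
```python
from h import *
from cell import bot,eyes
C={n:eyes.camera(n) for n in("scene","top")}
cv2.imwrite("pics/t3.png",np.hstack([cv2.resize(C["scene"]["frame"][160:260,300:430],(455,350),interpolation=2),cv2.resize(C["top"]["frame"][160:260,150:240],(315,350),interpolation=2)]))
```

```text
(no output)
```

View pics/t3.png

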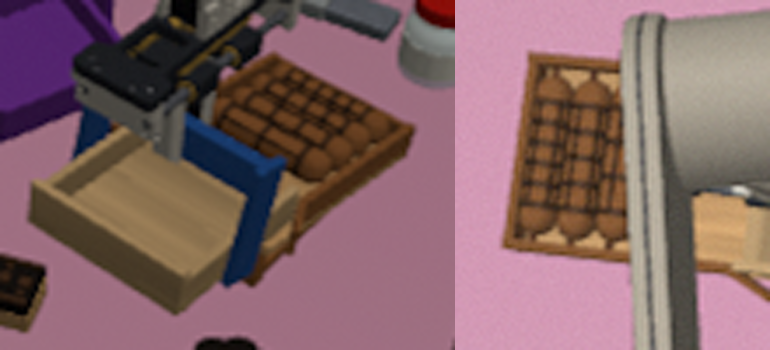

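All four rollers lie in their grooves, so I'm backing the caddy out.

{"fn": "arm_command", "kwargs": {
  "moves": [
    [[-0.0006,-0.004,0],0],
    [[-0.0006,-0.004,0],0],
    [[-0.0006,-0.004,0],0],
    [[-0.0006,-0.004,0],0],
    [[-0.0009,-0.006,0.002],0],
    [[-0.0009,-0.006,0.004],0],
    [[-0.001,-0.007,0.005],0],
    [[-0.001,-0.01,0.005],0],
    [[-0.001,-0.014,0.004],0],
    [[0,-0.01,0],0]
  ]
}}

```text
time: 16.0
eef_pos: [0.5163, 0.0206, 0.1569]
ee_rot: [3.134, -0.224, 0.002]
ft_force: [-0.0, 0.3, -3.7]
finger_gap: 0.0161
gripper_force: 30.0
```

Run:
```python
from h import *
from cell import bot,eyes
s=bot.observe();print(s["eef_pos"],yaw(s),s["time"],s["ft_force"],s["finger_gap"])
c=eyes.camera("scene");print(tilt(s,c))
```

```text
[0.51632991 0.0206078  0.1569373 ] -98.17213082643016 16.0 [-0.03756357  0.32739815 -3.74149912] 0.016070868639211828
(np.int64(244), [(np.float64(-0.07), np.float64(-0.0028)), (np.float64(-0.06), np.float64(-0.0054)), (np.float64(-0.04), np.float64(-0.0034)), (np.float64(-0.03), np.float64(-0.0033)), (np.float64(-0.01), np.float64(-0.0032)), (np.float64(0.0), np.float64(-0.0042)), (np.float64(0.02), np.float64(-0.0029))])
```

{"fn": "arm_command", "kwargs": {
  "moves": [
    [[0.0014,-0.02,0],0.041],
    [[0.0014,-0.032,0],0.041],
    [[0.0014,-0.034,0],0.041],
    [[0.0014,-0.034,0],0.041],
    [[0.0014,-0.034,0],0.041],
    [[0.0014,-0.034,0],0.041],
    [[0.0014,-0.034,0],0.041],
    [[0.0014,-0.034,0],0.041],
    [[0.0014,-0.028,0],0.041],
    [[0.0014,-0.0145,0],0.041]
  ]
}}

```text
time: 17.3
eef_pos: [0.5295, -0.2785, 0.1558]
ee_rot: [-3.113, -0.419, 0.001]
ft_force: [-0.4, 0.4, -4.2]
finger_gap: 0.016
gripper_force: 30.0
```

{"fn": "arm_command", "kwargs": {
  "moves": [
    [[0,0,-0.01],0],
    [[0,0,-0.015],0],
    [[0,0,-0.015],0],
    [[0,0,-0.01],0],
    [[0,0,-0.006],0],
    [[0,0,-0.004],0],
    [[0,0,-0.003],0],
    [[0,0,-0.002],0],
    [[0,0,0],0]
  ]
}}

```text
time: 18.42
eef_pos: [0.5304, -0.2771, 0.0922]
ee_rot: [3.113, 0.419, 0.001]
ft_force: [-1.6, -0.4, 1.5]
finger_gap: 0.0158
gripper_force: 30.0
```

{"fn": "arm_command", "kwargs": {
  "moves": [
    [[0,0,-0.0015],0],
    [[0,0,-0.0015],0],
    [[0,0,0],0]
  ]
}}

```text
time: 18.8
eef_pos: [0.5307, -0.2773, 0.0921]
ee_rot: [3.112, 0.419, 0.002]
ft_force: [-10.7, 6.1, 22.4]
finger_gap: 0.0157
gripper_force: 30.0
```

{"fn": "arm_command", "kwargs": {
  "moves": [
    [[0,0,0.0015],0],
    [[0,0,0.001],0],
    [[0,0,0],0]
  ]
}}

```text
time: 19.18
eef_pos: [0.5307, -0.2773, 0.0922]
ee_rot: [3.112, 0.419, 0.002]
ft_force: [-2.0, 0.5, 7.1]
finger_gap: 0.0158
gripper_force: 30.0
```

{"fn": "arm_command", "kwargs": {
  "moves": [
    [[0,0,0],0],
    [[0,0,0],0],
    [[0,0,0],0],
    [[0,0,0],0],
    [[0,0,0],0],
    [[0,0,0],0],
    [[0,0,0],0],
    [[0,0,0],0]
  ],
  "grip": 1
}}

```text
time: 20.18
eef_pos: [0.53, -0.2768, 0.0908]
ee_rot: [-3.113, -0.419, -0.0]
ft_force: [-0.3, -0.2, -1.4]
finger_gap: 0.0905
gripper_force: 0.0
```

{"fn": "arm_command", "kwargs": {
  "moves": [
    [[0,0,0.01],0],
    [[0,0,0.03],0],
    [[0,0,0.05],0],
    [[0,0,0.05],0],
    [[0,0.05,0],0],
    [[0,0.05,0],0],
    [[0,0.05,0],0],
    [[0,0.05,0],0],
    [[0,0.02,0],0],
    [[0,0,0],0]
  ]
}}

```text
time: 21.42
eef_pos: [0.5302, -0.056, 0.2315]
ee_rot: [3.113, 0.423, 0.001]
ft_force: [-0.7, -0.4, -0.4]
finger_gap: 0.093
gripper_force: 0.0
```

Run:
```python
from h import *
from cell import bot,eyes
s=bot.observe();print(s["eef_pos"],s["time"],s["ft_force"],s["finger_gap"])
C={n:eyes.camera(n) for n in("scene","top")}
c=C["top"];m=blue(c);k=np.zeros_like(m);k[160:260,335:440]=1;T=cloud(c,m&k);T=T[T[:,2]>.108];print(len(T),T.mean(0),np.percentile(T[:,2],[10,50,90]))
cv2.imwrite("pics/end.png",np.hstack([cv2.resize(C["scene"]["frame"][160:380,210:430],(450,450),interpolation=2),cv2.resize(c["frame"][150:260,155:240],(348,450),interpolation=2)]))
```

```text
[ 0.53024332 -0.05596321  0.23154513] 21.425 [-0.65128943 -0.41606625 -0.40260491] 0.09302692963915778
399 [ 0.52992063 -0.27439867  0.11852459] [0.11300429 0.11890119 0.12347603]
```

View pics/end.png

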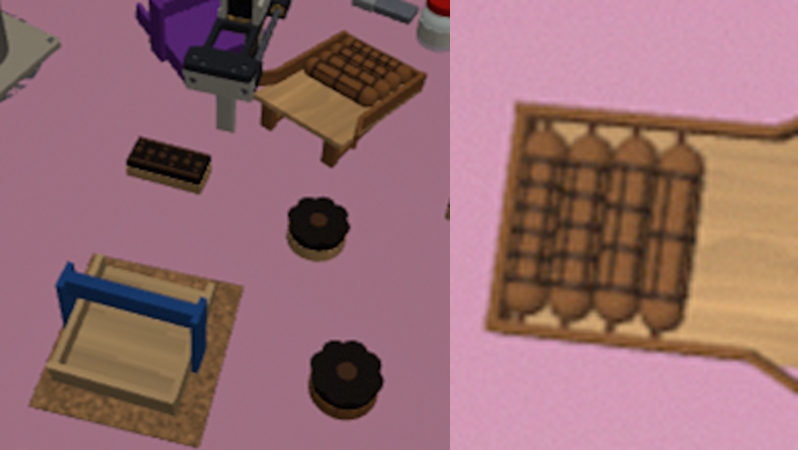

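Four rollers lie parallel in the four grooves, and the empty caddy stands level on the mat. The handle top is at 0.119 m and its centre about 3 mm from where it started.

```bash
python3 -c "
from cell import order
print(order.hand_in())"
```

```text
the job is handed in; nothing more can be done
None
```

I've handed in the job: the last pictures show one roller in each of the four grooves and the empty caddy upright on its cork mat with the gripper clear. It took about 21 s of the 64 s allowed, and the hand-in returned no verdict.

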